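Unlatch the stain cage and hold its sprung gate open

TASK

Open the gate of the small stain cage for a technician who needs both hands to fetch the bottles: release the red safety catch first and then the blue latch, each by squeezing its coloured tab against the grey post beside it until it is fully home (each stays where it is left; the blue one is blocked until the red one is released). Then take the gate by its black upright post, swing it past its click until it stands wide open, about square to the cage front, and finish while still holding it there, because its spring closes it again; do not knock over or push about the bottles in the cage or the things round it.

Things in the scene. Friction and masses are not known exactly. Their poses are not given: they have to be found in the camera images.
- cage: White stain cage fixed to the table, 134 mm deep (x) by 170 mm wide (y), flat roof 125 mm above the table. Origin: centre of its underside, on the table; x to its back, y to its left, z up; the gate is its front (-x). Its yaw varies. x and y below are the cage's own. Works on the roof other than tabs, posts and the gate's grip post are at most 10 mm high.
- red_squeeze (a point): Point fixed to the cage, right half of the roof: midway between the outer faces of red tab and grey post when squeezed (then 30 mm over both, along x), level with their tops, 42 mm above the roof. Unsqueezed, the post's outer face is 15 mm behind it (+x), the tab's 29 mm before it (-x). Keep fingertips at most 31 mm below this point, to clear the sliding works.
- red_catch (a joint): Travel of the red safety catch in m: 0 shut, 0.014 fully squeezed (its stop). It moves toward +x of the cage, needs about 3 N, and stays where it is left. While it is shut, a lug on it stands in the way of the blue latch.
- red_tab: The red plastic finger tab on the safety catch, 7 x 18 x 34 mm, origin at the centre of its underside, 8 mm above the roof; moves with red_catch.
- red_post: The fixed grey post behind the red tab, 7 x 18 x 42 mm, origin at the centre of its foot on the roof.
- blue_squeeze (a point): Point fixed to the cage, left half of the roof: midway between the outer faces of blue tab and grey post when squeezed (then 30 mm over both, along y), level with their tops, 42 mm above the roof. Unsqueezed, the post's outer face is 15 mm right of it (-y), the tab's 29 mm left of it (+y). Keep fingertips at most 31 mm below this point, to clear the sliding works.
- blue_latch (a joint): Travel of the blue latch in m: 0 shut, 0.014 fully squeezed (its stop). It moves toward -y of the cage, needs about 3 N, and stays where it is left. While it is shut its steel prong stands before a tab on the gate and bars it; the red catch must be released before it can move.
- blue_tab: The blue plastic finger tab on the latch, 7 x 18 x 34 mm, origin at the centre of its underside, 8 mm above the roof; moves with blue_latch.
- blue_post: The fixed grey post to the right of the blue tab, 7 x 18 x 42 mm, origin at the centre of its foot on the roof.
- gate (a joint): Gate angle in rad: 0 shut, 1.57 square to the cage front, stop at 1.75. Steel frame with clear pane, 146 mm wide, upright hinge at the cage's left front corner; seen from above it opens clockwise, its right end swinging to -x, then left. A spring pulls it shut (0.5 N at the post when shut, 1.5 N wide). Detent click at about 0.95 (1 to 2 N more at the post, felt 0.65 to 1.25). It must be held wide.
- gate_hinge (a point): Point on the gate's hinge axis, fixed to the cage, 180 mm above the table (the height of the post's top).
- gate_post: Black upright round grip post on the free end of the gate, 14 mm in diameter, standing 22 mm proud of the gate; its upper 55 mm rise above the level of the cage roof and are free to grip from above. Its origin is on the post's axis, 5 mm below its top. It swings with the gate on a radius of 142 mm round the hinge.
- post_top (a point): Centre of the top of the gate's grip post, 180 mm above the table.
- stain_a: Brown round stain bottle with a white cap, 42 mm in diameter, 92 mm tall, in the cage; origin at its foot; leave it standing.
- stain_b: White round stain bottle with a blue cap, 46 mm in diameter, 98 mm tall, in the cage; origin at its foot; leave it standing.
- timer: White digital timer, 62 x 62 x 20 mm, on the table in front of the covered instrument; leave it alone. (That instrument, under a dark blue cover over 0.3 m tall, fills the table left of world y = 0.30 from x = 0.42 to 0.80; a tall uncovered microscope fills y = -0.02 to -0.2, x = 0.25 to 0.65. Both are solid: go round them.)
- chamber_case: Dark grey flat case, 52 x 94 x 20 mm, on the table beyond the cage; leave it alone.
- oil_bottle: Small brown dropper bottle, 30 mm in diameter, 91 mm tall, on the table beyond the cage; leave it alone.
- gel_bottle: Clear bottle with white cap, 58 mm in diameter, 153 mm tall, on the table to the right, beyond the microscope; leave it alone.

How it is judged:
By the outcome, as a careful person would: the job done as asked, in the order asked, and still so for the second after the job is handed in, while the arm keeps its last pose, push and grip.
It also fails if it takes over 56 s, if anything falls off the work surface, if the arm or the gripper's body presses on something with over 40 N, if the wrist force passes 120 N, or if a joint passes its speed limit or range.

ROBOT

A 6-joint arm with a two-finger parallel gripper is mounted at the origin on a cart in front of the work surface, level with it; the furniture and walls round the work are solid. World frame = base frame: x ahead of the robot, y to its left, z up, the work surface at z = 0. Lengths are in m, angles in degrees, forces in N, time in s.
With the tool pointing down it reaches from about 0.325 to 0.775 m from the base axis. Payload 5.5 kg.
Tool frame: the origin (TCP) lies at the centre of the arm's flange, where the gripper is bolted on; the fingertips stand 182 mm ahead of it and the grasp point (between the pads) lies 163 mm ahead of it; z points along the fingers, y is the line along which they close (so a half turn about z gives the same grasp; the last joint's range is limited). The gripper opens to 88 mm and grips with 3 to 60 N. Pads are 20 mm wide; open, the fingers measure 115 mm over their backs; the gripper's body (75 mm by 178 mm) begins 61 mm behind the grasp point.
Start: joints at [72.955, 5.22, 70.514, -0, 104.267, -3.249], TCP at [0.143, 0.583, 0.405] pointing down, gripper open.
Joint ranges: [-164.24, 164.24], [-49.07, 125.15], [9.68, 141.18], [-86.29, 266.29], [3.28, 154.24], [-151.56, 151.56]. Speed limits (degrees/s): [147.25, 147.25, 172.46, 180, 180, 180].

INTERFACE

Orientations are given as [roll, pitch, yaw] about the fixed x, y, z axes, in that order (R = Rz(yaw) Ry(pitch) Rx(roll)).
In Python, from station import r gives the robot as it stands. The module is installed in compiled form; this text tells all that it offers. Calls block until the motion is done:
- r.reach(position, orientation): joint-space move of the TCP to a pose.
- r.servo_line(position, rotation=None, speed=0.15): straight line of the TCP; rotation=None keeps the orientation; speed is the mean speed in m/s.
- r.move_joints(angles): joint-space move.
- r.let_go() and r.grab(squeeze=None): open the fingers fully, or close them until they stop; squeeze is the grip in N (None keeps the last).
- r.wait(seconds).
- r.inverse_kinematics(position, orientation): joint angles nearest the present ones, or None.
- r.sense(): the state.
- r.snapshot(name): name is "side" or "top" or "wrist"; returns a dict with "frame" (420x560x3 uint8, red, green, blue), "fx", "fy", "cx", "cy" (pixels), "R" (3x3) and "t" (3): a world point X has camera coordinates R X + t. Camera axes: x right, y down, z forward; pixel columns grow to the right and rows downward; lengths in m; the calibration is good to about 2 mm. A picture is of the moment at which its call begins. There is no depth.
A pose or a line that the arm cannot do raises r.IKError and nothing moves.
- r.hand_in(): hands the job in; it is judged then, once.
The state is a dict: "clock": time; "joints": joint angles; "joint_vel": joint speeds; "joint_torque": joint torques, N m; "tcp_pos": TCP position; "orientation": TCP orientation; "contact_force": force on the tool from outside, world axes, zero at the start; "torque": the same for the moment, N m; "opening": finger opening in m; "gripper_force": force on a finger pad.
Only numpy, scipy, OpenCV 4.12 (cv2) and the standard library are available. Lean on these libraries where they do the work, as an engineer would, in place of code of your own. Each camera call takes 0.05 s, during which the arm holds its last target. There are 200 camera calls.

## Working session

There is one attempt and no reset: what is moved stays moved. The work goes in short steps, each a Python script; the robot and the scene stay as the last script left them, time stands still between calls to the robot, and variables do not carry over. Pictures are saved under pics/ and viewed, at most 10 in all, crops included, and the job is handed in when it is done.

```bash
mkdir -p pics; python3 - <<'E'
from station import r
import cv2,numpy as np,pickle
d={}
for n in("side","top","wrist"):
    s=r.snapshot(n);d[n]=s
    cv2.imwrite(f"pics/{n}0.png",s["frame"][:,:,::-1])
    R=np.array(s["R"]);print(n,s["fx"],s["cx"],s["cy"],-R.T@np.array(s["t"]),R[2])
pickle.dump(d,open("d0.pkl","wb"))
print(r.sense())
E
```

```text
side 399.07125630816216 277.4879741057995 202.77361636964503 [0.21963893 0.59308869 0.90916063] [ 0.3569488  -0.5162868  -0.77848282]
top 530.4775442740882 275.93271058547776 207.85784610691542 [0.40017418 0.06583283 1.65421475] [ 0.12688006  0.0036955  -0.99191118]
wrist 321.293335440492 279.9817227565128 210.3587532817013 [0.07534167 0.59878123 0.38359601] [ 0.24694042 -0.0620036  -0.96704498]
{'clock': 0.15, 'joints': array([ 7.29559754e+01,  5.25445238e+00,  7.05659312e+01,  6.28519416e-04,
        1.04264720e+02, -3.24834582e+00]), 'joint_vel': array([ 0.07961393, -0.05913503, -0.18483833, -0.09878864,  0.05280193,
        0.01092685]), 'joint_torque': array([ 2.71689896e-04, -4.47038162e+01, -4.06912458e+01,  6.97646406e-02,
        2.73119111e-02, -1.04149246e-04]), 'tcp_pos': array([0.14309005, 0.58274837, 0.40375429]), 'orientation': array([-1.79915068e+02, -5.43066660e-03,  1.66204472e+02]), 'contact_force': array([-0.38463113,  0.60030942,  0.28680801]), 'torque': array([ 0.04297712, -0.02098393, -0.0092388 ]), 'gripper_force': 0.0, 'opening': 0.08789016733066782}
```

View pics/top0.png

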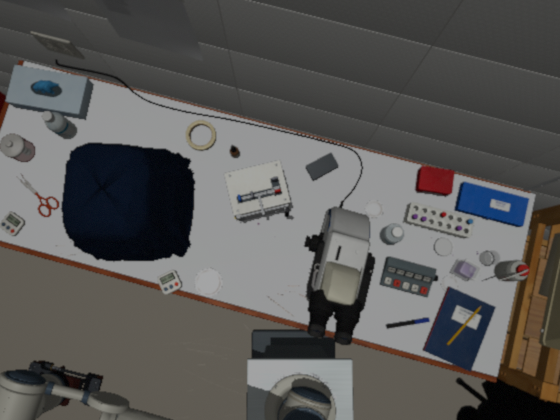

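View pics/side0.png

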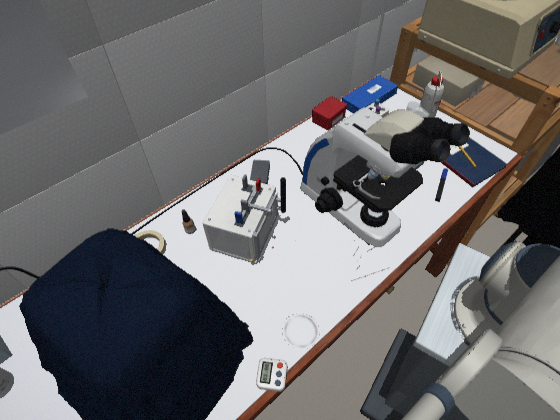

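The top view shows the cage at about (259,190), with the gate post at about (290,214). The side view shows it at about (240,220), with the red tab at (258,185), the blue tab at (238,217) and the post at (283,193). I'll enlarge both.

```bash
python3 - <<'E'
import cv2
a=cv2.imread("pics/top0.png")[155:230,215:305];b=cv2.imread("pics/side0.png")[160:270,195:300]
cv2.imwrite("pics/c1.png",cv2.resize(a,None,fx=8,fy=8,interpolation=cv2.INTER_CUBIC))
cv2.imwrite("pics/c2.png",cv2.resize(b,None,fx=5.4,fy=5.4,interpolation=cv2.INTER_CUBIC))
E
```

```text
(no output)
```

View pics/c1.png

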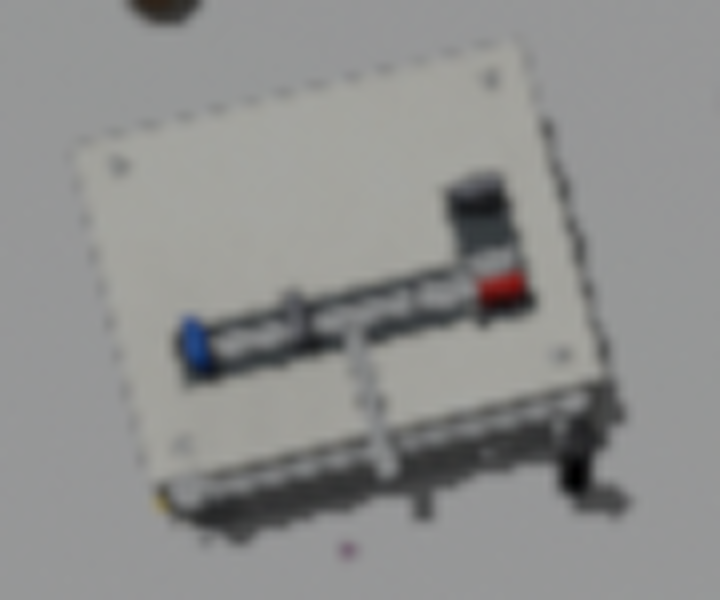

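View pics/c2.png

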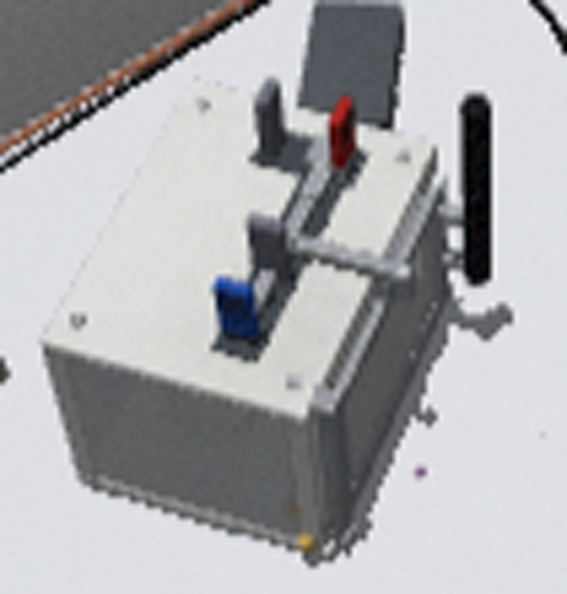

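The top crop shows roof corners at (75,150), (518,42), (605,378) and (155,475), with red at (502,275) and blue at (195,335). The side crop shows the tab and post tops, with the gate post top at (477,97). I'll triangulate these.

```bash
cat > h.py <<'E'
import numpy as np
def proj(s,X):
    c=np.array(s["R"])@X+np.array(s["t"]);return np.array([s["fx"]*c[0]/c[2]+s["cx"],s["fy"]*c[1]/c[2]+s["cy"]])
def world(p,q,z):
    c,s=np.cos(p[2]),np.sin(p[2]);return np.array([p[0]+c*q[0]-s*q[1],p[1]+s*q[0]+c*q[1],z])
# p: x,y,yaw, red sx,sy, blue sx,sy, hinge hx,hy(cage)
def pts(p):
    rx,ry,bx,by=p[3:7]
    P={"bl":(.067,.085,.125),"br":(.067,-.085,.125),"fr":(-.067,-.085,.125),"fl":(-.067,.085,.125),
     "rt":(rx-.0255,ry,.167),"rp":(rx+.0115,ry,.167),"bt":(bx,by+.0255,.167),"bp":(bx,by-.0115,.167),"gp":(p[7],p[8],.18)}
    return {k:world(p,v[:2],v[2]) for k,v in P.items()}
E
python3 - <<'E'
from h import *
import pickle
from scipy.optimize import least_squares
d=pickle.load(open("d0.pkl","rb"))
top=dict(bl=(75,150),br=(518,42),fr=(605,378),fl=(155,475),rt=(502,280),rp=(478,184),bt=(195,335),bp=(292,300),gp=(575,452))
side=dict(bl=(45,342),br=(198,80),fr=(437,148),fl=(310,415),rt=(343,101),rp=(268,83),bt=(234,285),bp=(265,219),gp=(476,99))
ob=[("top",k,(np.array(v)+.5)/8-.5+[215,155]) for k,v in top.items()]+[("side",k,(np.array(v)+.5)/5.4-.5+[195,160]) for k,v in side.items()]
f=lambda p:np.concatenate([proj(d[c],pts(p)[k])-u for c,k,u in ob])
s=least_squares(f,[.6,.15,0,0,-.05,0,.04,-.09,-.06],loss="soft_l1")
print(s.x.round(4),np.degrees(s.x[2]))
for (c,k,u),e in zip(ob,f(s.x).reshape(-1,2)):print(c,k,e.round(1))
np.save("p.npy",s.x);print({k:v.round(3) for k,v in pts(s.x).items()})
E
```

```text
[ 0.6559  0.1268  0.2411 -0.002  -0.0568 -0.0197  0.0297 -0.0915 -0.0661] 13.81402983158196
top bl [-0.4 -1. ]
top br [ 0.5 -1. ]
top fr [0.6 0.8]
top fl [-0.   2.5]
top rt [0.9 0. ]
top rp [ 0.8 -0.5]
top bt [ 0.2 -0.2]
top bp [0.8 1.1]
top gp [ 0.4 -1.1]
side bl [-1.5 -0.1]
side br [-1.5 -0.1]
side fr [ 1.2 -0.6]
side fl [0.5 1.3]
side rt [-0.3  1.2]
side rp [-0.   1.1]
side bt [-0.6 -0.1]
side bp [-0.2  0.6]
side gp [0.4 1.6]
{'bl': array([0.701, 0.225, 0.125]), 'br': array([0.741, 0.06 , 0.125]), 'fr': array([0.611, 0.028, 0.125]), 'fl': array([0.57 , 0.193, 0.125]), 'rt': array([0.643, 0.065, 0.167]), 'rp': array([0.679, 0.074, 0.167]), 'bt': array([0.624, 0.176, 0.167]), 'bp': array([0.632, 0.14 , 0.167]), 'gp': array([0.583, 0.041, 0.18 ])}
```

```bash
python3 - <<'E'
from station import r
import cv2,numpy as np,pickle
from h import *
o=[180,0,193.8]
r.servo_line([.095,.36,.46],speed=.25)
print(r.sense()["contact_force"].round(1))
r.reach([.345,.13,.50],o)
print(r.sense()["joints"].round(0),r.sense()["contact_force"].round(1))
r.servo_line([.60,.115,.50],speed=.25)
r.wait(.2)
print(r.sense()["clock"],r.sense()["joints"].round(0),r.sense()["contact_force"].round(1))
s=r.snapshot("wrist");pickle.dump(s,open("w1.pkl","wb"))
cv2.imwrite("pics/w1.png",cv2.resize(s["frame"][:,:,::-1],(784,588),interpolation=cv2.INTER_CUBIC))
p=np.load("p.npy")
for k,X in pts(p).items():print(k,(proj(s,X)*1.4).round(0))
E
```

```text
[-0.8 -0.1 -0.4]
[ 15. -27.  89.   0. 118. -88.] [-0.1  0.1 -0.4]
3.9083 [  8.   9.  56.   0. 114. -96.] [-0.5  0.9 -0.1]
bl [487. 405.]
br [293. 405.]
fr [283. 254.]
fl [496. 254.]
rt [312. 317.]
rp [314. 364.]
bt [464. 327.]
bp [414. 327.]
gp [290. 231.]
```

View pics/w1.png

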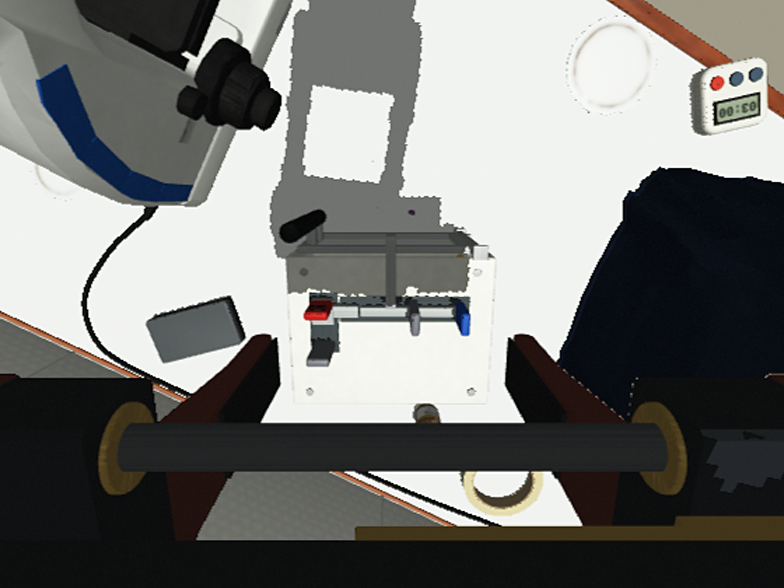

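The wrist view shows the cage head-on, with red tab near (318,308), red post near (320,355), blue post at (415,315), blue tab at (463,318) and gate post from (322,216) to (288,233). I'll zoom in for precision, without resampling blur.

```bash
python3 - <<'E'
import cv2,pickle
f=pickle.load(open("w1.pkl","rb"))["frame"][:,:,::-1][143:293,190:365]
cv2.imwrite("pics/c3.png",cv2.resize(f,None,fx=4,fy=4,interpolation=cv2.INTER_NEAREST))
E
```

```text
(no output)
```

View pics/c3.png

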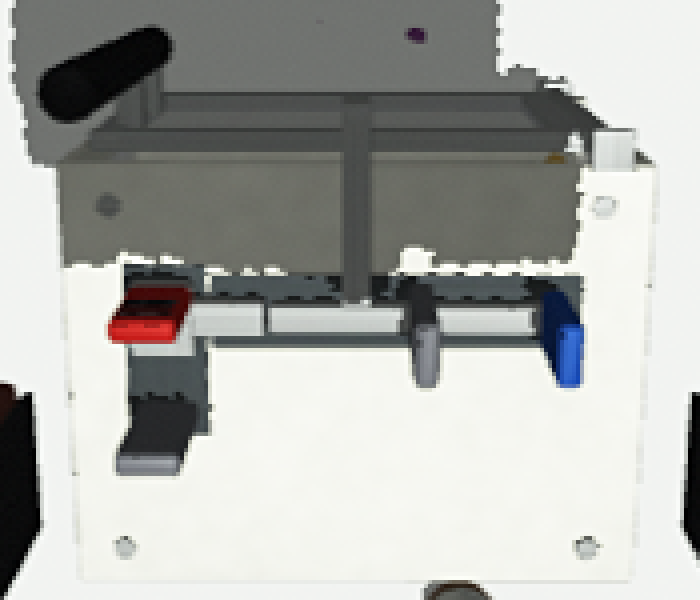

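Top-face centres in this crop: red tab (143,330), red post (148,464), blue post (427,357), blue tab (570,354), gate post (63,92). The hinge block is at (614,148).

```bash
python3 - <<'E'
from h import *
import pickle
from scipy.optimize import least_squares
d=pickle.load(open("d0.pkl","rb"));d["w"]=pickle.load(open("w1.pkl","rb"))
top=dict(bl=(75,150),br=(518,42),fr=(605,378),rt=(502,280),rp=(478,184),bt=(195,335),bp=(292,300),gp=(575,452))
side=dict(bl=(45,342),br=(198,80),fr=(437,148),fl=(310,415),rt=(343,101),rp=(268,83),bt=(234,285),bp=(265,219),gp=(476,99))
w=dict(bl=(632,580),br=(82,580),fr=(60,165),fl=(655,165),rt=(143,330),rp=(148,464),bt=(570,354),bp=(427,357),gp=(63,92))
ob=[("top",k,(np.array(v)+.5)/8-.5+[215,155],1) for k,v in top.items()]+[("side",k,(np.array(v)+.5)/5.4-.5+[195,160],1) for k,v in side.items()]+[("w",k,(np.array(v)+.5)/4-.5+[190,143],1.) for k,v in w.items()]
for sel in (["top","side","w"],["w"]):
    o=[x for x in ob if x[0] in sel]
    f=lambda p:np.concatenate([(proj(d[c],pts(p)[k])-u)*g for c,k,u,g in o])
    s=least_squares(f,np.load("p.npy"),loss="soft_l1")
    print(s.x.round(4),np.degrees(s.x[2]))
    for (c,k,u,g),e in zip(o,f(s.x).reshape(-1,2)):
        if c=="w":print(c,k,e.round(1))
    print({k:v.round(4) for k,v in pts(s.x).items()})
    np.save("p_%s.npy"%len(sel),s.x)
E
```

```text
[ 0.656   0.1273  0.2432 -0.0036 -0.0548 -0.0217  0.0298 -0.0916 -0.0679] 13.932593945087618
w bl [0.5 2. ]
w br [-0.6  2.2]
w fr [-2.1 -2.2]
w fl [ 1.1 -2.4]
w rt [-0.5  0.2]
w rp [-0.1  0.2]
w bt [0.1 0.9]
w bp [-0.1  0.2]
w gp [0.1 0. ]
{'bl': array([0.7006, 0.226 , 0.125 ]), 'br': array([0.7415, 0.061 , 0.125 ]), 'fr': array([0.6115, 0.0287, 0.125 ]), 'fl': array([0.5705, 0.1937, 0.125 ]), 'rt': array([0.641 , 0.0672, 0.167 ]), 'rp': array([0.6769, 0.0761, 0.167 ]), 'bt': array([0.6216, 0.1758, 0.167 ]), 'bp': array([0.6305, 0.1399, 0.167 ]), 'gp': array([0.5835, 0.0394, 0.18  ])}
[ 0.6573  0.1279  0.2416 -0.0051 -0.0547 -0.0237  0.0295 -0.0929 -0.0684] 13.842780579798886
w bl [0.6 3.2]
w br [-0.5  3.2]
w fr [-1.7 -1. ]
w fl [ 1.3 -1. ]
w rt [-0.1 -0. ]
w rp [0.1 0. ]
w bt [0.1 0.4]
w bp [-0.1 -0.4]
w gp [-0. -0.]
{'bl': array([0.702 , 0.2265, 0.125 ]), 'br': array([0.7427, 0.0614, 0.125 ]), 'fr': array([0.6126, 0.0293, 0.125 ]), 'fl': array([0.5719, 0.1944, 0.125 ]), 'rt': array([0.6407, 0.0675, 0.167 ]), 'rp': array([0.6766, 0.0763, 0.167 ]), 'bt': array([0.6211, 0.1757, 0.167 ]), 'bp': array([0.63  , 0.1397, 0.167 ]), 'gp': array([0.5835, 0.0393, 0.18  ])}
```

```bash
cat >> h.py <<'E'
P=np.load("p_3.npy");YAW=np.degrees(P[2])
def sq(r,q,yaw):
    X=world(P,q,.40);o=[180,0,yaw]
    r.servo_line([*X[:2],.40],o,speed=.22)
    r.servo_line([*X[:2],.322],speed=.12)
    print("down",r.sense()["contact_force"].round(1))
    r.grab(15);r.wait(.3)
    s=r.sense();print(s["clock"],s["opening"],s["gripper_force"],s["contact_force"].round(1),s["tcp_pos"].round(4))
E
python3 - <<'E'
from station import r
from h import *
r.servo_line([.61,.115,.45],[180,0,YAW+90],speed=.15)
sq(r,P[3:5],YAW+90)
E
```

```text
down [-0.4 -0.6  1.1]
8.2667 0.029641382278567347 15.010227262973785 [ 5.4 -0.1 -0.8] [0.6663 0.0734 0.3221]
```

Red is home: the opening is 29.6 mm against 30 mm expected. Next is blue.

```bash
python3 - <<'E'
from station import r
from h import *
r.let_go();X=r.sense()["tcp_pos"]
r.servo_line([X[0],X[1],.40],speed=.2)
sq(r,P[5:7],YAW)
r.let_go();X=r.sense()["tcp_pos"]
r.servo_line([X[0],X[1],.42],speed=.2)
r.servo_line([.56,.12,.42],[180,0,YAW+180],speed=.06) if 0 else r.servo_line([.57,.12,.42],[180,0,YAW],speed=.15)
r.wait(.2)
import cv2
a=r.snapshot("side")["frame"][160:270,195:300,::-1];b=r.snapshot("top")["frame"][155:240,215:305,::-1]
cv2.imwrite("pics/c4.png",np.hstack([cv2.resize(a,(420,440)),cv2.resize(b,(380,440))]))
print(r.sense()["clock"],r.sense()["joints"].round(0))
E
```

```text
down [-0.5 -0.2 -0.3]
13.5667 0.029530756795276798 15.005507916212082 [-0.8  3.1  4.4] [0.6277 0.1512 0.3224]
16.1 [  9.   3.  72.   0. 106.  85.]
```

View pics/c4.png

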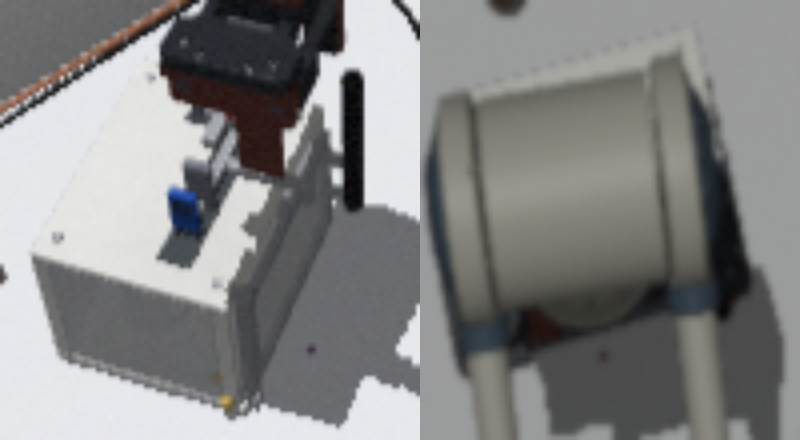

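Both tabs now sit against their posts and the gate is still shut. Next I'll estimate the hinge, microscope height and swing IK before gripping the post.

```bash
cat >> h.py <<'E'
def ray(s,u,z):
    R=np.array(s["R"]);C=-R.T@np.array(s["t"]);v=R.T@np.array([(u[0]-s["cx"])/s["fx"],(u[1]-s["cy"])/s["fy"],1.]);return C+v*(z-C[2])/v[2]
def cage(X):
    c,s=np.cos(P[2]),np.sin(P[2]);d=X[:2]-P[:2];return np.array([c*d[0]+s*d[1],-s*d[0]+c*d[1]])
E
python3 - <<'E'
from station import r
from h import *
import pickle
d=pickle.load(open("d0.pkl","rb"));w=pickle.load(open("w1.pkl","rb"))
px=(np.array([614.5,148.5]))/4-.5+[190,143]
for z in(.12,.13,.14):print(z,cage(ray(w,px,z)).round(4))
for z in (.2,.3,.4,.5):print(z,"eyep top",ray(d["top"],(320,332),z)[:2].round(3),"side",ray(d["side"],(438,152),z)[:2].round(3))
H=np.array([P[7]+.021,P[8]+.1404])
for th in range(0,101,20):
    a=-np.radians(th);v=P[7:9]-H;q=H+[np.cos(a)*v[0]-np.sin(a)*v[1],np.sin(a)*v[0]+np.cos(a)*v[1]]
    X=world(P,q,.324);j=r.inverse_kinematics(X,[180,0,90-th]);print(th,X.round(3),None if j is None else np.round(j))
E
```

```text
0.12 [-0.0683  0.0732]
0.13 [-0.07    0.0712]
0.14 [-0.0716  0.0692]
0.2 eyep top [ 0.251 -0.047] side [ 0.295 -0.232]
0.3 eyep top [ 0.261 -0.04 ] side [ 0.284 -0.116]
0.4 eyep top [ 0.271 -0.032] side [0.274 0.   ]
0.5 eyep top [ 0.281 -0.024] side [0.263 0.117]
0 [0.583 0.039 0.324] [ 1.  3. 81. -0. 96.  1.]
20 [0.534 0.043 0.324] [ 1. -5. 89. -0. 96. 21.]
40 [0.489 0.064 0.324] [  3. -11.  95.  -0.  97.  43.]
60 [0.454 0.098 0.324] [  8. -16.  99.  -0.  97.  68.]
80 [0.433 0.143 0.324] [ 14. -17. 100.  -0.  98.  94.]
100 [0.429 0.192 0.324] [ 20. -15.  98.  -0.  97. 120.]
```

```bash
python3 - <<'E'
from station import r
from h import *
X=world(P,P[7:9],.324)
r.servo_line([.57,.13,.425],[180,0,90],speed=.03) if 0 else r.reach([.57,.13,.425],[180,0,90])
r.servo_line([*X[:2],.40],speed=.2)
print(r.sense()["contact_force"].round(1))
r.servo_line(X,speed=.12)
print(r.sense()["contact_force"].round(1))
r.grab(25)
s=r.sense();print(s["clock"],s["opening"],s["gripper_force"],s["contact_force"].round(1))
E
```

```text
[-0.1  0.2 -0. ]
[ 0.  -1.1 -0.4]
19.825 0.013787059524288943 24.999989569187164 [ 0.7 -0.1 -1.2]
```

Gripped (13.8 mm, matching the 14 mm post). Now the swing, trimming the radius by force.

```bash
python3 - <<'E'
from station import r
from h import *
H=np.array([-.0706,.0725]);Hw=world(P,H,0)[:2];v0=world(P,P[7:9],0)[:2]-Hw
print(np.hypot(*v0))
dr=0
for th in range(8,93,7):
    a=-np.radians(th);v=np.array([np.cos(a)*v0[0]-np.sin(a)*v0[1],np.sin(a)*v0[0]+np.cos(a)*v0[1]])
    n=v/np.hypot(*v);x=Hw+v+n*dr
    r.servo_line([*x,.324],[180,0,90-max(0,th-35)*1.25],speed=.06)
    s=r.sense();F=s["contact_force"];fr=F[:2]@n;ft=F[:2]@np.array([n[1],-n[0]])
    print(th,round(s["clock"],1),"rad",fr.round(1),"tan",ft.round(1),"z",F[2].round(1),round(s["opening"],4),round(dr,4))
    dr+=np.clip(fr*.0002,-.001,.001)
    if np.linalg.norm(F)>30:print("stop");break
E
```

```text
0.14196187140420352
8 20.3 rad 3.5 tan -1.6 z -1.6 0.0137 0
15 20.8 rad 4.7 tan -0.9 z -0.2 0.0139 0.0007
22 21.2 rad 3.5 tan -0.3 z -1.1 0.0138 0.0016
29 21.6 rad 0.6 tan -1.4 z -2.2 0.0135 0.0023
36 22.1 rad -1.1 tan -1.5 z -3.0 0.0135 0.0024
43 22.5 rad -2.3 tan 0.3 z -2.1 0.0135 0.0022
50 23.0 rad -0.2 tan -0.7 z -1.6 0.0136 0.0018
57 23.4 rad 0.3 tan 0.6 z -1.7 0.0136 0.0017
64 23.8 rad 2.4 tan 1.1 z -2.3 0.0137 0.0018
71 24.3 rad 0.5 tan -0.4 z -0.8 0.0134 0.0023
78 24.7 rad 3.1 tan -0.1 z -0.6 0.0137 0.0024
85 25.2 rad 0.3 tan -1.5 z -1.1 0.0134 0.003
92 25.6 rad 1.2 tan 0.0 z -0.7 0.0134 0.0031
```

```bash
python3 - <<'E'
from station import r
from h import *
import cv2
r.wait(.5);s=r.sense();print(s["opening"],s["gripper_force"],s["contact_force"].round(1),s["tcp_pos"].round(4))
H=world(P,[-.0706,.0725],0)[:2];v=s["tcp_pos"][:2]-H;v0=world(P,P[7:9],0)[:2]-H
print(np.hypot(*v),np.degrees(np.arctan2(v0[1],v0[0])-np.arctan2(v[1],v[0])))
a=r.snapshot("side")["frame"][140:350,180:400,::-1]
cv2.imwrite("pics/c5.png",cv2.resize(a,None,fx=2.8,fy=2.8))
E
```

```text
0.013756709282399799 24.999852776527405 [-1.8 -0.4 -1.8] [0.4253 0.172  0.324 ]
0.14498814542635183 91.95743415261495
```

View pics/c5.png

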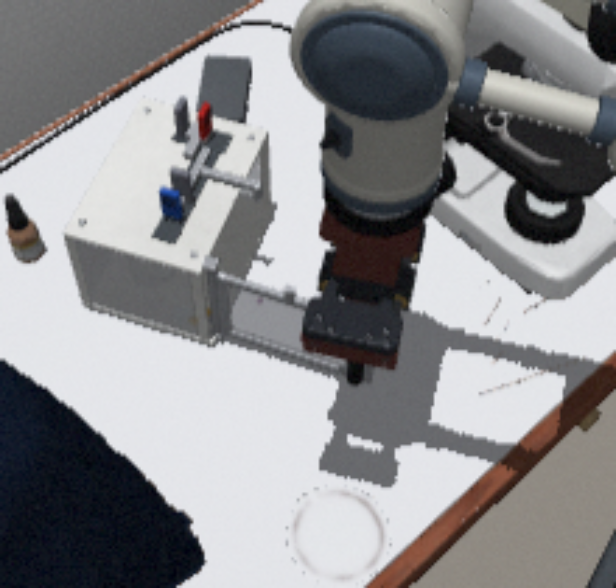

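The gate stands wide open, running from the hinge at about (210,300) to the post held at (355,370). Both tabs are still squeezed and nothing has been disturbed, so I'm handing in.

```bash
python3 -c "
from station import r
print(r.hand_in())"
```

```text
the job is handed in; nothing more can be done
None
```

I released the red catch and then the blue latch, both fully home, swung the gate past its click to about 92° and handed the job in at about 26 s with the gripper still holding the post; the last side-camera picture showed nothing knocked over or moved, though it did not show the bottles inside the cage clearly.

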